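# Shut the gate of the reagent pen and let its gravity latch bar drop behind the catch

## Robot

A 7-joint arm with a two-finger parallel gripper is mounted at the origin on a cart in front of the work surface, level with it; the furniture and walls round the work are solid. World frame = base frame: x ahead of the robot, y to its left, z up, the work surface at z = 0. Lengths are in m, angles in rad, forces in N, time in s.
With the tool pointing down it reaches from about 0.4 to 0.925 m from the base axis. Payload 5.6 kg.
Tool frame: the origin (TCP) lies on the front face of the gripper's body, between the roots of the fingers; the fingertips stand ctrl.tip_extent ahead of it and the grasp point (between the pads) lies 54 mm ahead of it (ctrl.tip_extent is the distance from the TCP to the fingertips, in m); x points along the fingers, z is the direction in which the jaws open and shut, and the axes are right-handed (so a half turn about x gives the same grasp; the last joint's range is limited). The gripper opens to 85 mm and grips with 20 to 120 N. Pads are 22 mm wide; open, the fingers measure 114 mm over their backs; the gripper's body (76 mm by 85 mm) begins 54 mm behind the grasp point. The pads swing forward as they close: fully open they stand 13 mm farther back than shut.
Start: joints at [-1.154, 0.468, -0.012, 1.603, 0.006, 1.071, -0.056], TCP at [0.288, 0.582, 0.304] pointing down, gripper open.
Joint ranges: [-2.53, 2.53], [-0.31, 2.02], [-1.57, 1.55], [0.28, 2.44], [-1.29, 4.43], [0.15, 1.84], [-2.92, 2.92]. Speed limits (rad/s): [2.57, 2.57, 3.14, 3.14, 3.14, 3.14, 3.14].

## Interface

Orientations are given as a rotation vector (axis times angle).
In Python, from station import ctrl, get_image, camera_model, workorder gives the robot as it stands.
- The arm moves only by the tool play_rows, never from a script. Its argument "rows" is one flat list of numbers, 7 for each row, row after row: the shift along the tool's x, y, z as a fraction of full scale, then the turn, a rotation vector about the tool's x, y, z as a fraction of full scale, then the gripper command: -1 is fully open, 1 is shut, values between are in proportion. A call has 1 to 10 rows; each row shifts and turns the pose as measured when the row begins, along the tool's axes as they then stand; what a row does not reach is not made up. Full scale, the value 1, is 100 mm for a shift and 180 degrees for a turn. A row lasts 1/10 s, in which the tool goes at most 50 mm and 8.59 degrees, less where a joint would pass 70% of its speed; a pose out of reach is approached as far as the arm can. A call with a number of a shift or a turn outside -1 to 1 is refused whole. A call with a gripper value outside its range is refused whole. The fingers move at their own pace and stop on an object; "grip_force" is the grip in N (left out, the last holds). Time passes only in rows, so rows that do not move let the fingers close. It gives the time, the measured TCP pose, the force and the opening at its end, in the units of the state.
- ctrl.get_obs(): the state, without advancing time (a new reading comes with each control period).
- get_image(name): name is "scene" or "top" or "wrist"; returns the picture (420x560x3 uint8, red, green, blue); there is no depth.
- camera_model(name): a dict with "mtx" (3x3 intrinsics, pixels), "pose" (4x4, takes a point from camera to world coordinates). Camera axes: x right, y down, z forward; pixel columns grow to the right and rows downward; lengths in m; the calibration is good to about 2 mm. A picture is of the moment at which its call begins: read the wrist's pose just before it. camera_model takes no time and is no camera call; for the wrist camera it gives the pose at the moment of the call.
- workorder.close_job(): hands the job in, once; it reports no verdict.
The state is a dict: "t": time; "joint_positions": joint angles; "dq": joint speeds; "joint_torque": joint torques, N m; "tcp_pos": TCP position; "tcp_rot": TCP orientation; "ft_force": force on the tool from outside, world axes, zero at the start; "torque": the same for the moment, N m; "opening": finger opening in m.
Only numpy, scipy, OpenCV 4.12 (cv2) and the standard library are available. Lean on these libraries where they do the work, as an engineer would, in place of code of your own. Each camera call takes 0.05 s, during which the arm holds its last target. There are 200 camera calls.

## Task

The gate of the reagent pen stands ajar. Take the red knob on the gate's latch bar, lift the bar so that it passes over the yellow lip of the catch, swing the gate shut slowly against its sprung buffer until the bar is past the lip, and let the bar drop fully down behind it (the buffer then holds it against the lip), so that the gate stays latched when you let go. Work by feel: never press on the keeper (catch or buffer) with more than about 12 N, and leave the bottle in the pen and the things around it where they are.

Things in the scene. Friction and masses are not known exactly. Their poses are not given: they have to be found in the camera images.
- pen: reagent pen fixed to the worktop: grey base plate 125 x 320 mm, 8 mm thick, clear screens 92 mm high at left and rear. Origin on the worktop, in the plane of the shut gate, 100 mm from the hinge axis. x points into the pen (away from the robot, the way the gate closes), y along the shut gate towards the hinge, z up.
- gate_hinge (a point): point on the vertical hinge axis of the gate, on the base plate (8 mm above the worktop), at (0, 0.100) m in the pen's frame: the gate's left end seen from the robot. At gate angle q a point of the gate r from the axis is at (-r sin q, 0.100 - r cos q) in the pen's frame.
- gate_edge (a point): top corner of the gate's free edge, mid-thickness, 200 mm from the hinge axis, 110 mm above the worktop. Gate: clear panel in an aluminium frame 12 mm thick; a dark striker tongue at 70 to 86 mm height runs on to 247 mm from the axis and meets the buffer. The hinge rubs lightly: the gate stays where it is left until the buffer pushes it.
- gate (a joint): angle of the gate about its hinge axis, rad: 0 = along the pen's y axis (latched angle is within 0.075 of this, by the catch's setting), growing as it swings out towards the robot (pen's -x); starts at 0.35 to 0.6. Damping and friction are small
- latch_bar (a joint): angle of the latch bar about its level pivot, rad: 0 = down (level, on its rest), growing as it is lifted, stop at 0.6; it falls back by gravity. Steel bar 10 mm thick, 12 mm high, 0.15 kg with the knob, lying in the plane of the gate just above its top; underside 122 mm above the worktop when level.
- bar_pivot (a point): level pivot axis of the latch bar, square to the gate: 50 mm from the hinge axis, 128 mm above the worktop
- bar_tip (a point): underside of the far end of the latch bar, 205 mm from its pivot, 255 mm from the hinge axis when level, 55 mm beyond the gate's free edge
- knob_grip (a point): grip point of the red lifting knob, an upright round pin 16 mm thick, 42 mm high, standing on the bar: on its axis, 14 mm below its top, 28 mm above the bar's top; when the bar is down 165 mm from the hinge axis (115 mm from the pivot), 162 mm above the worktop. Raising it 20 mm turns the bar 0.18 rad and lifts the tip about 35 mm. z runs along the knob, y to the pivot, x the way the gate closes.
- keeper: fixed keeper post beside the gate's free edge, at (0, -0.135) m in the pen's frame, same axes; origin on the worktop. On it a slotted catch plate carries the lip and the buffer. The plate was fixed, lip and buffer together, anywhere up to 16 mm in or out (x) of its middle setting; this is not measured: find it by feel.
- catch_lip (a point): top of the inner face of the catch lip at the plate's MIDDLE setting (true lip up to 16 mm off in x), 235 mm from the hinge axis. Yellow upright plate, 6 mm thick (x), 14 mm wide (y), top 134 mm above the worktop, 12 mm above the level bar's underside. The latched bar bears on this face, from the pen's side.
- buffer_front (a point): front of the buffer at the MIDDLE setting: black ball on a damped spring, under the plate, met by the gate's tongue 235 mm from the hinge axis, 4 mm before the bar clears the lip. Pushes back 1.3 N per mm plus 150 N per m/s (press slowly); travel 16 mm. At 5 N (7.5 N felt at the knob) the bar is just at the lip; at 7 to 9 N (10 to 13 N at the knob) it is behind it..
- bottle: small clear reagent bottle with blue cap, 56 mm wide, 120 mm high, standing in the pen behind the gate on the base plate; origin under its centre
- flask: clear conical glass flask, 83 mm wide, 139 mm high, standing left of the pen; a bystander
- tape: cream roll of tape lying flat, 68 mm wide, 18 mm high, left of the pen; a bystander
- jar: small screw jar with white lid and orange contents, 44 mm wide, 50 mm high, far left; a bystander
- lab_timer: white kitchen-type timer lying flat, 62 x 66 x 18 mm, right of the pen; a bystander
- bulb: red rubber pipette bulb, 44 x 82 x 44 mm, lying right of the pen; a bystander
- pen_marker: black and white marker pen, 138 mm long, 13 mm thick, lying right of the pen; a bystander

How it is judged:
On the way:
1. the gate is pressed on its buffer with the bar lifted over the lip (value of joint latch_bar above 0.05 rad and value of joint gate below 0.12 rad and contact force between keeper and anything else above 3 N), for 0.1 s.
At the end, for the whole second after the job is handed in: The bar is fully down (within 0.03 rad of level) behind the lip, the gate is shut (angle below 0.09 rad) and at rest, and the buffer holds bar and gate firmly against the keeper (more than 3 N), with nothing else holding it (value of joint latch_bar below 0.03 rad and value of joint gate below 0.09 rad and contact force between keeper and anything else above 3 N and velocity of joint gate between -0.05 and 0.05 rad/s); the robot touches nothing.
It fails at once if the keeper (catch lip or buffer) is pressed with more than 14 N (contact force between keeper and anything else above 14 N).
It fails at once if the bottle in the pen is shifted more than 20 mm or tipped (distance of bottle from where it was at the start of the episode above 0.02 m or angle between bottle's own z axis and vertical above 0.3 rad).
It fails at once if a bystander is shifted more than 30 mm (distance of any of flask, tape, jar, lab_timer, bulb, pen_marker from where it was at the start of the episode above 0.03 m).
It also fails if it takes over 51 s, if anything falls off the work surface, if the arm or the gripper's body presses on something with over 40 N, if the wrist force passes 120 N, or if a joint passes its speed limit or range.

## Working session

There is one attempt and no reset: what is moved stays moved. The work goes in short steps, Python scripts to look and compute and a tool call to move; the robot and the scene stay as the last step left them, time stands still between calls to the robot, and variables do not carry over. Pictures are saved under pics/ and viewed, about 8 in all and at most 12, crops included, and the job is handed in when it is done.

Besides the shell and the picture viewer there is one more tool, called after "Call:" as name(argument=value, ...) on one line, values as JSON. play_rows: Moves the arm, as the interface text tells. Its arguments: {"type":"object","properties":{"rows":{"type":"array"},"grip_force":{"type":"number"}},"required":["rows"]}

```bash
mkdir -p pics; ls; cat > h.py <<'E'
import numpy as np, cv2
from station import ctrl, get_image, camera_model, workorder
from scipy.spatial.transform import Rotation as R
def snap(n,f):
    m=camera_model(n); im=get_image(n); cv2.imwrite('pics/'+f,im[:,:,::-1]); return im,m
def ray(m,u,v):
    K=np.array(m['mtx']);P=np.array(m['pose'])
    d=P[:3,:3]@np.linalg.inv(K)@np.array([u,v,1.]); return P[:3,3],d/np.linalg.norm(d)
def onz(m,u,v,z):
    o,d=ray(m,u,v); return o+d*(z-o[2])/d[2]
def tri(rs):
    A=sum(np.eye(3)-np.outer(d,d) for o,d in rs); b=sum((np.eye(3)-np.outer(d,d))@o for o,d in rs)
    return np.linalg.solve(A,b)
def proj(m,p):
    K=np.array(m['mtx']);P=np.array(m['pose']); c=P[:3,:3].T@(np.array(p)-P[:3,3]); c=K@c; return c[:2]/c[2]
E
python3 - <<'E'
from h import *
o=ctrl.get_obs(); print({k:np.round(v,3) for k,v in o.items()}, ctrl.tip_extent)
ims=[]
for n in('scene','top','wrist'):
    im,m=snap(n,n+'0.png'); print(n,np.round(m['mtx'],1).tolist(),np.round(m['pose'],3).tolist())
E
```

```text
pics
{'t': np.float64(0.0), 'joint_positions': array([-1.154,  0.468, -0.012,  1.604,  0.006,  1.071, -0.056]), 'dq': array([-0.   ,  0.   ,  0.   , -0.001,  0.001, -0.   , -0.001]), 'joint_torque': array([-0.0000e+00, -5.3239e+01,  2.1000e-02, -2.5131e+01,  1.1000e-02,
        8.0000e-03,  0.0000e+00]), 'tcp_pos': array([0.288, 0.582, 0.303]), 'tcp_rot': array([-0.865,  1.394,  0.863]), 'ft_force': array([ 0.16 ,  0.678, -0.382]), 'torque': array([-0.009, -0.04 ,  0.01 ]), 'opening': np.float64(0.086)} 0.0726
scene [[390.6, 0.0, 278.3], [0.0, 390.6, 210.4], [0.0, 0.0, 1.0]] [[0.653, -0.524, 0.547, -0.176], [-0.757, -0.466, 0.458, -0.495], [0.015, -0.713, -0.701, 0.986], [0.0, 0.0, 0.0, 1.0]]
top [[493.3, 0.0, 283.3], [0.0, 493.3, 211.1], [0.0, 0.0, 1.0]] [[-0.025, -0.997, 0.077, 0.403], [-1.0, 0.026, 0.005, 0.077], [-0.007, -0.077, -0.997, 1.696], [0.0, 0.0, 0.0, 1.0]]
wrist [[306.0, 0.0, 276.8], [0.0, 306.0, 209.7], [0.0, 0.0, 1.0]] [[0.445, 0.853, 0.274, 0.216], [0.896, -0.423, -0.137, 0.618], [-0.001, 0.307, -0.952, 0.372], [0.0, 0.0, 0.0, 1.0]]
```

View pics/scene0.png

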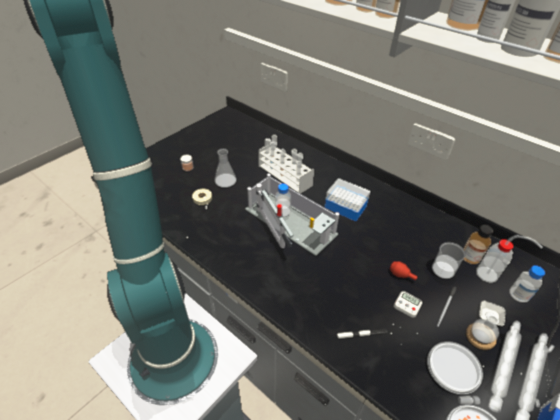

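View pics/top0.png

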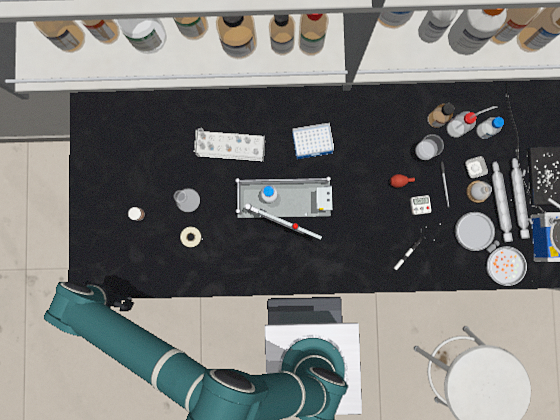

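The scene shows the pen with the gate ajar (red knob at about (280,211) in scene, (295,227) in top; hinge near (247,208) top). I'll zoom in on both.

```bash
python3 - <<'E'
from h import *
a=cv2.imread('pics/top0.png')[165:250,225:345]; b=cv2.imread('pics/scene0.png')[170:260,235:350]
a=cv2.resize(a,(780,552)[:2],interpolation=cv2.INTER_CUBIC)[:300+252]; b=cv2.resize(b,None,fx=6,fy=6,interpolation=cv2.INTER_CUBIC)
cv2.imwrite('pics/topz.png',a);cv2.imwrite('pics/scz.png',b)
for n in('top','scene'):
    im=cv2.imread(f'pics/{n}0.png'); hsv=cv2.cvtColor(im,cv2.COLOR_BGR2HSV); 
    for c,lo,hi in(('red',(0,150,90),(6,255,255)),('red2',(172,150,90),(180,255,255)),('yel',(18,140,90),(34,255,255)),('blue',(98,140,90),(115,255,255))):
        k,l,s,ce=cv2.connectedComponentsWithStats(cv2.inRange(hsv,lo,hi))
        print(n,c,[(s[i].tolist(),ce[i].round(1).tolist()) for i in range(1,k) if s[i,4]>4 and 220<ce[i][0]<360 and 160<ce[i][1]<260])
E
```

```text
top red [([293, 223, 5, 6, 23], [295.0, 225.6])]
top red2 []
top yel [([319, 208, 4, 2, 8], [320.5, 208.5])]
top blue [([264, 186, 10, 10, 80], [268.2, 190.6])]
scene red [([277, 205, 4, 11, 35], [278.9, 210.0])]
scene red2 []
scene yel [([310, 218, 4, 10, 29], [311.3, 222.0])]
scene blue [([278, 183, 11, 10, 76], [282.8, 187.9]), ([325, 200, 43, 21, 321], [344.7, 210.2])]
```

View pics/topz.png

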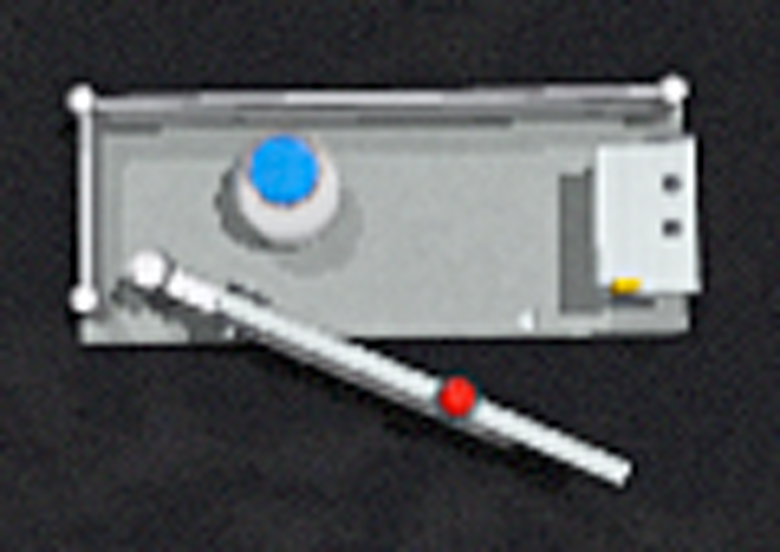

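View pics/scz.png

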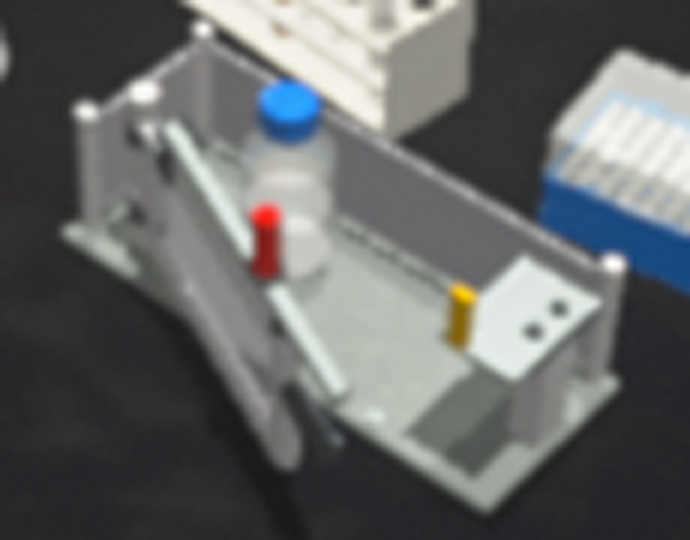

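Top view: hinge post top ≈(247.8,206.2), knob top ≈(295.5,226.2), bar end ≈(321.5,237.9), lip ≈(321.3,208.8). Scene view: hinge post top ≈(259.2,185.3), knob top ≈(279.3,205.3), lip top ≈(312.2,218.5).

```bash
cat >> h.py <<'E'
PSI=-0.008; H=np.array([.5452,.1985])
def grasp(q,a,dz=0.,ds=0.):
    """tool pose with grasp point on the knob at gate angle q, bar angle a; ds along closing direction"""
    th=q-PSI; g=np.array([-np.sin(th),-np.cos(th),0]); n=np.array([np.cos(th),-np.sin(th),0]); k=np.array([0,0,1.])
    c,s=np.cos(a),np.sin(a)
    p=np.r_[H,0]+g*(.05+.115*c-.034*s)+k*(.128+.115*s+.034*c+dz)+n*ds
    x=-(c*k-s*g); z=n; y=np.cross(z,x)
    return p-x*.054, np.stack([x,y,z],1)
def plan(p,Rt,n,grip,nd=3):
    o=ctrl.get_obs(); P=o['tcp_pos'].copy(); M=R.from_rotvec(o['tcp_rot']); Rt=R.from_matrix(Rt)
    w=(M.inv()*Rt).as_rotvec(); d=(p-P)/n; out=[]
    for i in range(n):
        A=M*R.from_rotvec(w*i/n)
        out+=list(np.round(A.inv().apply(d)/.1,nd))+list(np.round(w/n/np.pi,4))+[grip]
    print('t',o['t'].round(2),'pos',P.round(4),'err',(p-P).round(4),'rot',np.degrees(w).round(2),'F',o['ft_force'].round(2))
    print([float(v) for v in out])
E
python3 - <<'E'
from h import *
p,M=grasp(.432,0,.06); print(p,M.round(2)); plan(p,M,12,-1,2)
E
```

```text
[0.47491999 0.04921598 0.276     ] [[-0.    0.43  0.9 ]
 [-0.    0.9  -0.43]
 [-1.   -0.    0.  ]]Traceback (most recent call last):
  File "<stdin>", line 2, in <module>
  File "h.py", line 30, in plan
    print('t',o['t'].round(2),'pos',P.round(4),'err',(p-P).round(4),'rot',np.degrees(w).round(2),'F',o['ft_force'].round(2))
              ^^^^^^^^^^^^
AttributeError: 'float' object has no attribute 'round'
```

```bash
sed -i "s/o\['t'\].round(2)/round(float(o['t']),2)/" h.py; python3 - <<'E'
from h import *
p,M=grasp(.432,0,.06); plan(p,M,12,-1,2)
E
```

```text
t 0.15 pos [0.2884 0.5822 0.3031] err [ 0.1866 -0.5329 -0.0271] rot [ 8.886e+01 -6.000e-02  7.000e-02] F [-0.41  0.67 -0.03]
[0.02, -0.34, -0.33, 0.0411, -0.0, 0.0, -1.0, 0.02, -0.38, -0.28, 0.0411, -0.0, 0.0, -1.0, 0.02, -0.41, -0.23, 0.0411, -0.0, 0.0, -1.0, 0.02, -0.44, -0.18, 0.0411, -0.0, 0.0, -1.0, 0.02, -0.46, -0.12, 0.0411, -0.0, 0.0, -1.0, 0.02, -0.47, -0.06, 0.0411, -0.0, 0.0, -1.0, 0.02, -0.47, 0.0, 0.0411, -0.0, 0.0, -1.0, 0.02, -0.47, 0.06, 0.0411, -0.0, 0.0, -1.0, 0.02, -0.45, 0.12, 0.0411, -0.0, 0.0, -1.0, 0.02, -0.44, 0.18, 0.0411, -0.0, 0.0, -1.0, 0.02, -0.41, 0.23, 0.0411, -0.0, 0.0, -1.0, 0.02, -0.38, 0.28, 0.0411, -0.0, 0.0, -1.0]
```

Call:
play_rows(rows=[0.02,-0.34,-0.33,0.041,0,0,-1,0.02,-0.38,-0.28,0.041,0,0,-1,0.02,-0.41,-0.23,0.041,0,0,-1,0.02,-0.44,-0.18,0.041,0,0,-1,0.02,-0.46,-0.12,0.041,0,0,-1,0.02,-0.47,-0.06,0.041,0,0,-1,0.02,-0.47,0,0.041,0,0,-1,0.02,-0.47,0.06,0.041,0,0,-1])

```text
t: 0.95
tcp_pos: [0.4092, 0.2173, 0.2834]
tcp_rot: [-0.041, 1.574, 0.043]
ft_force: [0.7, -0.2, 0.0]
opening: 0.0854
```

```bash
python3 - <<'E'
from h import *
p,M=grasp(.432,0,.06); plan(p,M,6,-1,2)
E
```

```text
t 0.95 pos [0.4092 0.2173 0.2834] err [ 0.0657 -0.1681 -0.0074] rot [28.26 -0.24 -0.04] F [ 0.69 -0.23  0.02]
[0.01, -0.29, 0.09, 0.0262, -0.0002, -0.0, -1.0, 0.01, -0.28, 0.12, 0.0262, -0.0002, -0.0, -1.0, 0.01, -0.27, 0.14, 0.0262, -0.0002, -0.0, -1.0, 0.01, -0.25, 0.16, 0.0262, -0.0002, -0.0, -1.0, 0.01, -0.24, 0.18, 0.0262, -0.0002, -0.0, -1.0, 0.01, -0.22, 0.2, 0.0262, -0.0002, -0.0, -1.0]
```

Call:
play_rows(rows=[0.01,-0.29,0.09,0.026,0,0,-1,0.01,-0.28,0.12,0.026,0,0,-1,0.01,-0.27,0.14,0.026,0,0,-1,0.01,-0.25,0.16,0.026,0,0,-1,0.01,-0.24,0.18,0.026,0,0,-1,0.01,-0.22,0.2,0.026,0,0,-1,0,0,0,0,0,0,-1])

```text
t: 1.65
tcp_pos: [0.4744, 0.0333, 0.2769]
tcp_rot: [0.37, 1.542, -0.37]
ft_force: [-0.2, 0.1, 0.0]
opening: 0.0853
```

```bash
python3 - <<'E'
from h import *
im,m=snap('wrist','w1.png')
p,M=grasp(.432,0,.0); plan(p,M,6,-1,3)
hsv=cv2.cvtColor(im,cv2.COLOR_RGB2HSV)
for c,lo,hi in(('red',(0,150,60),(6,255,255)),('yel',(18,140,60),(34,255,255))):
    k,l,s,ce=cv2.connectedComponentsWithStats(cv2.inRange(hsv,lo,hi))
    print(c,[(s[i].tolist(),ce[i].round(1).tolist()) for i in range(1,k) if s[i,4]>20])
th=.44;print('exp knobtop',proj(m,[.4747,.0488,.176]),'lip',proj(m,[.53,-.0355,.134]))
E
```

```text
t 1.7 pos [0.4738 0.0353 0.2768] err [ 0.0011  0.0139 -0.0608] rot [-1.62 -0.25  0.02] F [-0.69  0.9  -0.86]
[0.101, 0.022, -0.008, -0.0015, -0.0002, 0.0, -1.0, 0.101, 0.022, -0.008, -0.0015, -0.0002, 0.0, -1.0, 0.101, 0.022, -0.008, -0.0015, -0.0002, 0.0, -1.0, 0.101, 0.022, -0.008, -0.0015, -0.0002, 0.0, -1.0, 0.101, 0.022, -0.008, -0.0015, -0.0002, 0.0, -1.0, 0.101, 0.022, -0.008, -0.0015, -0.0002, 0.0, -1.0]
red [([255, 193, 26, 39, 801], [268.4, 213.1])]
yel [([366, 239, 24, 32, 245], [377.5, 254.1])]
exp knobtop [268.87635082 225.1615949 ] lip [384.18918268 266.42129049]
```

View pics/w1.png

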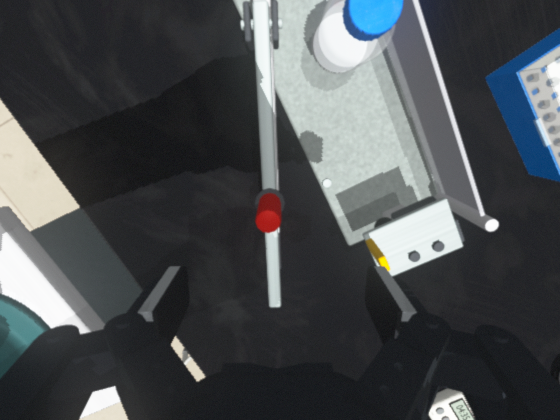

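The wrist view shows the knob top at (268,219) centred between the fingers, the bar in line with the tool, and the lip top near (382,262), matching the triangulation within a few mm. Descending and gripping.

Call:
play_rows(rows=[0.1,0.02,-0.01,-0.002,0,0,-1,0.1,0.02,-0.01,-0.002,0,0,-1,0.1,0.02,-0.01,-0.002,0,0,-1,0.1,0.02,-0.01,-0.001,0,0,-1,0.1,0.02,-0.01,-0.001,0,0,-1,0.08,0.02,-0.01,0,0,0,-1,0,0,0,0,0,0,-1])

```text
t: 2.4
tcp_pos: [0.4709, 0.055, 0.2119]
tcp_rot: [0.338, 1.553, -0.337]
ft_force: [0.5, -0.0, -0.3]
opening: 0.0851
```

```bash
python3 - <<'E'
from h import *
p,M=grasp(.432,0,.0); plan(p,M,2,-1,3)
E
```

```text
t 2.4 pos [0.4709 0.055  0.2119] err [ 0.004  -0.0058  0.0041] rot [ 0.55 -0.5   0.08] F [ 0.46 -0.02 -0.29]
[-0.021, -0.018, 0.03, 0.0015, -0.0014, 0.0002, -1.0, -0.021, -0.018, 0.03, 0.0015, -0.0014, 0.0002, -1.0]
```

Call:
play_rows(rows=[-0.02,-0.02,0.03,0.001,-0.001,0,-1,-0.02,-0.01,0.02,0,0,0,-1,0,0,0,0,0,0,0.4,0,0,0,0,0,0,1,0,0,0,0,0,0,1,0,0,0,0,0,0,1,0,0,0,0,0,0,1,0,0,0,0,0,0,1], grip_force=35)

```text
t: 3.2
tcp_pos: [0.4757, 0.0492, 0.2178]
tcp_rot: [0.342, 1.546, -0.34]
ft_force: [-0.2, -0.3, -0.8]
opening: 0.0148
```

```bash
python3 - <<'E'
from h import *
p,M=grasp(.432,0,.0); plan(p,M,1,1,3);print(ctrl.get_obs()['opening'])
p,M=grasp(.432,.15); plan(p,M,6,1,3)
E
```

```text
t 3.2 pos [0.4757 0.0492 0.2178] err [-0.0008  0.0001 -0.0018] rot [ 0.29 -0.14 -0.05] F [-0.15 -0.29 -0.8 ]
[0.018, -0.003, -0.008, 0.0016, -0.0008, -0.0003, 1.0]
0.01478889563751158
t 3.2 pos [0.4757 0.0492 0.2178] err [0.0053 0.0131 0.0144] rot [ 0.3  -0.12 -8.64] F [-0.15 -0.29 -0.8 ]
[-0.024, 0.024, -0.001, 0.0003, -0.0001, -0.008, 1.0, -0.025, 0.023, -0.001, 0.0003, -0.0001, -0.008, 1.0, -0.025, 0.022, -0.001, 0.0003, -0.0001, -0.008, 1.0, -0.026, 0.022, -0.001, 0.0003, -0.0001, -0.008, 1.0, -0.026, 0.021, -0.001, 0.0003, -0.0001, -0.008, 1.0, -0.027, 0.02, -0.001, 0.0003, -0.0001, -0.008, 1.0]
```

Call:
play_rows(rows=[-0.025,0.024,0,0,0,-0.008,1,-0.028,0.023,0,0,0,-0.008,1,-0.028,0.022,0,0,0,-0.008,1,-0.028,0.022,0,0,0,-0.008,1,-0.028,0.021,0,0,0,-0.008,1,-0.028,0.02,0,0,0,-0.008,1,0,0,0,0,0,0,1])

```text
t: 3.9
tcp_pos: [0.4821, 0.063, 0.234]
tcp_rot: [0.221, 1.576, -0.464]
ft_force: [-0.5, -0.7, -0.4]
opening: 0.0149
```

```bash
python3 - <<'E'
from h import *
print(ctrl.get_obs()['opening'])
p,M=grasp(.432,.15,.002); plan(p,M,1,1,3)
p,M=grasp(.25,.15,.002); plan(p,M,10,1,3)
E
```

```text
0.014919341128998186
t 3.9 pos [0.4821 0.063  0.234 ] err [-0.001  -0.0007  0.0002] rot [ 0.26 -0.08  0.42] F [-0.47 -0.75 -0.39]
[0.0, -0.011, -0.006, 0.0014, -0.0004, 0.0023, 1.0]
t 3.9 pos [0.4821 0.063  0.234 ] err [ 0.0247 -0.01    0.0002] rot [-10.05  -1.67   0.41] F [-0.47 -0.75 -0.39]
[-0.0, 0.001, 0.027, -0.0056, -0.0009, 0.0002, 1.0, -0.0, 0.001, 0.027, -0.0056, -0.0009, 0.0002, 1.0, -0.0, 0.0, 0.027, -0.0056, -0.0009, 0.0002, 1.0, -0.0, -0.0, 0.027, -0.0056, -0.0009, 0.0002, 1.0, -0.0, -0.001, 0.027, -0.0056, -0.0009, 0.0002, 1.0, -0.0, -0.001, 0.027, -0.0056, -0.0009, 0.0002, 1.0, 0.0, -0.002, 0.027, -0.0056, -0.0009, 0.0002, 1.0, 0.0, -0.002, 0.027, -0.0056, -0.0009, 0.0002, 1.0, 0.0, -0.002, 0.027, -0.0056, -0.0009, 0.0002, 1.0, 0.0, -0.003, 0.027, -0.0056, -0.0009, 0.0002, 1.0]
```

Call:
play_rows(rows=[0,0.001,0.04,-0.008,-0.001,0,1,0,0.001,0.05,-0.01,-0.002,0,1,0,0,0.05,-0.01,-0.002,0,1,0,0,0.05,-0.01,-0.002,0,1,0,-0.001,0.05,-0.01,-0.002,0,1,0,-0.002,0.04,-0.008,-0.001,0,1,0,0,0,0,0,0,1])

```text
t: 4.6
tcp_pos: [0.5098, 0.0527, 0.2335]
tcp_rot: [0.072, 1.577, -0.313]
ft_force: [0.4, 0.7, -0.2]
opening: 0.0148
```

```bash
cat >> h.py <<'E'
def qest(a,dz):
    P=ctrl.get_obs()['tcp_pos']; from scipy.optimize import minimize_scalar as ms
    r=ms(lambda q:np.sum((grasp(q,a,dz)[0]-P)[:2]**2),bounds=(-.2,.7),method='bounded',options=dict(xatol=1e-5)); return r.x
E
python3 - <<'E'
from h import *
print(ctrl.get_obs()['opening'],qest(.15,.002))
p,M=grasp(.12,.15,.002); plan(p,M,6,1,3)
E
```

```text
0.014760105166398432 0.23005256902656274
t 4.6 pos [0.5098 0.0527 0.2335] err [ 0.0162 -0.0035  0.0007] rot [-6.61 -0.98  0.22] F [ 0.44  0.71 -0.21]
[-0.001, 0.001, 0.028, -0.0061, -0.0009, 0.0002, 1.0, -0.001, 0.0, 0.028, -0.0061, -0.0009, 0.0002, 1.0, -0.001, -0.0, 0.028, -0.0061, -0.0009, 0.0002, 1.0, -0.001, -0.001, 0.028, -0.0061, -0.0009, 0.0002, 1.0, -0.001, -0.001, 0.028, -0.0061, -0.0009, 0.0002, 1.0, -0.001, -0.002, 0.028, -0.0061, -0.0009, 0.0002, 1.0]
```

Call:
play_rows(rows=[-0.001,0,0.028,-0.006,-0.001,0,1,-0.001,0,0.028,-0.006,-0.001,0,1,-0.001,0,0.028,-0.006,-0.001,0,1,-0.001,-0.001,0.028,-0.006,-0.001,0,1,-0.001,-0.001,0.024,-0.006,-0.001,0,1,-0.001,-0.002,0.012,-0.005,-0.001,0,1,0,0,0,0,0,0,1])

```text
t: 5.3
tcp_pos: [0.5254, 0.0498, 0.2339]
tcp_rot: [-0.023, 1.572, -0.217]
ft_force: [1.7, 0.2, -0.7]
opening: 0.0148
```

```bash
python3 - <<'E'
from h import *
print(ctrl.get_obs()['opening'],qest(.15,.002))
p,M=grasp(.06,.15,.002); plan(p,M,8,1,3)
im,m=snap('top','t2.png'); im2,_=snap('scene','s2.png')
a=cv2.resize(im[170:240,230:345],None,fx=5,fy=5,interpolation=cv2.INTER_CUBIC)
b=cv2.resize(im2[165:265,240:350],(575,523),interpolation=cv2.INTER_CUBIC)
cv2.imwrite('pics/c2.png',b[:,:,::-1])
print(a.shape,b.shape)
E
```

```text
0.014843029898704403 0.12448879664784447
t 5.3 pos [0.5254 0.0498 0.2339] err [ 0.0096 -0.0015  0.0003] rot [-3.19 -0.35  0.16] F [ 1.74  0.15 -0.65]
[-0.0, -0.0, 0.012, -0.0022, -0.0002, 0.0001, 1.0, -0.0, -0.001, 0.012, -0.0022, -0.0002, 0.0001, 1.0, -0.0, -0.001, 0.012, -0.0022, -0.0002, 0.0001, 1.0, -0.0, -0.001, 0.012, -0.0022, -0.0002, 0.0001, 1.0, -0.0, -0.001, 0.012, -0.0022, -0.0002, 0.0001, 1.0, -0.0, -0.001, 0.012, -0.0022, -0.0002, 0.0001, 1.0, -0.0, -0.001, 0.012, -0.0022, -0.0002, 0.0001, 1.0, -0.0, -0.001, 0.012, -0.0022, -0.0002, 0.0001, 1.0]
(350, 575, 3) (523, 575, 3)
```

View pics/c2.png

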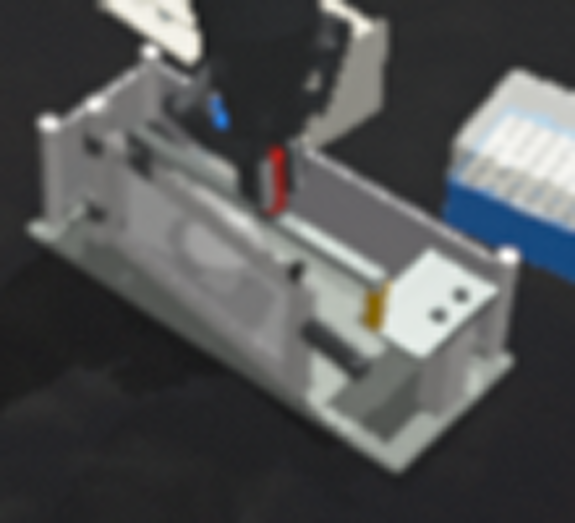

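The crop shows the knob held, the bar raised with its end above the yellow lip (~(378,290)), the tongue at (340,350). Continuing slowly, by feel.

Call:
play_rows(rows=[0,0,0.012,-0.002,0,0,1,0,0,0.012,-0.002,0,0,1,0,0,0.01,-0.002,0,0,1,0,0,0.01,-0.002,0,0,1,0,0,0.0,0,0,0,1])

```text
t: 5.9
tcp_pos: [0.5299, 0.0493, 0.2339]
tcp_rot: [-0.044, 1.575, -0.196]
ft_force: [-0.2, 1.1, -1.0]
opening: 0.0149
```

Call:
play_rows(rows=[0,-0.001,0.01,-0.002,0,0,1,0,-0.001,0.01,-0.002,0,0,1,0,-0.001,0.01,-0.002,0,0,1])

```text
t: 6.2
tcp_pos: [0.5331, 0.0489, 0.2339]
tcp_rot: [-0.059, 1.577, -0.18]
ft_force: [0.4, 0.7, -0.8]
opening: 0.0149
```

```bash
python3 - <<'E'
from h import *
print(ctrl.get_obs()['opening'],qest(.15,.002))
p,M=grasp(.04,.15,.002); plan(p,M,3,1,3)
E
```

```text
0.014911230056316156 0.07276375326000613
t 6.2 pos [0.5331 0.0489 0.2339] err [ 0.0049 -0.0008  0.0003] rot [-1.61 -0.52  0.14] F [ 0.4   0.69 -0.79]
[-0.001, -0.002, 0.016, -0.003, -0.001, 0.0003, 1.0, -0.001, -0.002, 0.016, -0.003, -0.001, 0.0003, 1.0, -0.001, -0.002, 0.016, -0.003, -0.001, 0.0003, 1.0]
```

Call:
play_rows(rows=[0,-0.001,0.008,-0.002,0,0,1,0,-0.001,0.008,-0.002,0,0,1,0,0,0,0,0,0,1])

```text
t: 6.5
tcp_pos: [0.5351, 0.0487, 0.2339]
tcp_rot: [-0.07, 1.578, -0.169]
ft_force: [1.3, 0.9, -1.3]
opening: 0.0151
```

Call:
play_rows(rows=[0,-0.001,0.008,-0.002,0,0,1,0,-0.001,0.008,-0.002,0,0,1,0,0,0,0,0,0,1])

```text
t: 6.8
tcp_pos: [0.5369, 0.0486, 0.2339]
tcp_rot: [-0.081, 1.579, -0.158]
ft_force: [0.9, 1.7, -1.3]
opening: 0.0151
```

Call:
play_rows(rows=[0,-0.001,0.008,-0.002,0,0,1,0,-0.001,0.008,-0.002,0,0,1,0,0,0,0,0,0,1])

```text
t: 7.1
tcp_pos: [0.5388, 0.0485, 0.2339]
tcp_rot: [-0.091, 1.58, -0.147]
ft_force: [0.9, 1.7, -1.1]
opening: 0.0148
```

Call:
play_rows(rows=[0,-0.001,0.008,-0.002,0,0,1,0,-0.001,0.008,-0.002,0,0,1,0,0,0,0,0,0,1])

```text
t: 7.4
tcp_pos: [0.5406, 0.0484, 0.2339]
tcp_rot: [-0.102, 1.58, -0.136]
ft_force: [0.5, 1.2, -2.2]
opening: 0.015
```

Call:
play_rows(rows=[0,-0.001,0.008,-0.002,0,0,1,0,-0.001,0.008,-0.002,0,0,1,0,0,0,0,0,0,1])

```text
t: 7.7
tcp_pos: [0.5414, 0.0481, 0.2335]
tcp_rot: [-0.112, 1.584, -0.125]
ft_force: [-0.0, 2.1, -1.8]
opening: 0.0152
```

```bash
python3 - <<'E'
from h import *
q=qest(.15,.002);print(ctrl.get_obs()['opening'],q)
p,M=grasp(q-.02,.15,.002); plan(p,M,3,1,3)
E
```

```text
0.015194885005419545 0.017088255807809392
t 7.7 pos [0.5414 0.0481 0.2335] err [ 0.003  -0.0002  0.0007] rot [-0.13 -0.92  0.04] F [-0.05  2.05 -1.84]
[-0.002, -0.001, 0.01, -0.0002, -0.0017, 0.0001, 1.0, -0.002, -0.001, 0.01, -0.0002, -0.0017, 0.0001, 1.0, -0.002, -0.001, 0.01, -0.0002, -0.0017, 0.0001, 1.0]
```

Call:
play_rows(rows=[-0.002,-0.001,0.008,0,-0.002,0,1,-0.001,-0.001,0.008,0,-0.001,0,1,0,0,0,0,0,0,1])

```text
t: 8.0
tcp_pos: [0.5416, 0.048, 0.2332]
tcp_rot: [-0.112, 1.578, -0.125]
ft_force: [-1.3, 2.3, -1.5]
opening: 0.015
```

```bash
python3 - <<'E'
from h import *
q=qest(.15,.002);print(ctrl.get_obs()['opening'],q)
p,M=grasp(q-.02,.15,.002); plan(p,M,3,1,3)
E
```

```text
0.01498938098040926 0.016004097482469164
t 8.0 pos [0.5416 0.048  0.2332] err [ 0.003  -0.0001  0.001 ] rot [-0.2  -0.59  0.04] F [-1.27  2.26 -1.49]
[-0.003, -0.001, 0.01, -0.0004, -0.0011, 0.0001, 1.0, -0.003, -0.001, 0.01, -0.0004, -0.0011, 0.0001, 1.0, -0.003, -0.001, 0.01, -0.0004, -0.0011, 0.0001, 1.0]
```

Call:
play_rows(rows=[-0.003,0,0.01,0,-0.001,0,1,-0.003,0,0.01,0,-0.001,0,1])

```text
t: 8.2
tcp_pos: [0.5421, 0.0481, 0.2333]
tcp_rot: [-0.113, 1.576, -0.125]
ft_force: [-4.0, 2.6, -1.4]
opening: 0.015
```

Call:
play_rows(rows=[-0.003,0,0.015,0,0,0,1,-0.003,0,0.015,0,0,0,1])

```text
t: 8.4
tcp_pos: [0.5431, 0.048, 0.2331]
tcp_rot: [-0.113, 1.581, -0.125]
ft_force: [-7.0, 2.8, -0.9]
opening: 0.0146
```

```bash
python3 - <<'E'
from h import *
q=qest(.15,.002);print(ctrl.get_obs()['opening'],q)
p,M=grasp(q-.02,.15,.002); plan(p,M,3,1,3)
E
```

```text
0.014595840283237656 0.006181881897373524
t 8.4 pos [0.5431 0.048  0.2331] err [ 0.003  -0.      0.0011] rot [-0.7  -0.86  0.09] F [-6.98  2.83 -0.85]
[-0.004, -0.001, 0.01, -0.0013, -0.0016, 0.0002, 1.0, -0.004, -0.001, 0.01, -0.0013, -0.0016, 0.0002, 1.0, -0.004, -0.001, 0.01, -0.0013, -0.0016, 0.0002, 1.0]
```

Call:
play_rows(rows=[-0.004,0,0.016,-0.001,-0.001,0,1,-0.004,0,0.016,-0.001,-0.001,0,1])

```text
t: 8.6
tcp_pos: [0.5436, 0.0479, 0.2328]
tcp_rot: [-0.119, 1.583, -0.12]
ft_force: [-7.3, 1.3, -0.1]
opening: 0.0148
```

Call:
play_rows(rows=[-0.003,0,0.018,-0.001,-0.001,0,1])

```text
t: 8.7
tcp_pos: [0.5439, 0.0478, 0.2324]
tcp_rot: [-0.122, 1.584, -0.118]
ft_force: [-8.3, 2.8, 0.4]
opening: 0.0149
```

```bash
python3 - <<'E'
from h import *
q=qest(.15,.002);print(ctrl.get_obs()['opening'],q)
p,M=grasp(q,.15,.002); plan(p,M,1,1,3)
E
```

```text
0.014885484512495118 0.0009232913175590215
t 8.7 pos [0.5439 0.0478 0.2324] err [0.     0.0001 0.0018] rot [ 0.73 -0.85  0.15] F [-8.26  2.77  0.41]
[-0.018, -0.002, -0.0, 0.0041, -0.0047, 0.0008, 1.0]
```

Call:
play_rows(rows=[-0.01,0,0.022,0,-0.002,0,1,-0.008,0,0.022,0,-0.002,0,1])

```text
t: 8.9
tcp_pos: [0.5441, 0.0479, 0.2325]
tcp_rot: [-0.124, 1.583, -0.117]
ft_force: [-8.6, 1.2, -0.5]
opening: 0.0146
```

Call:
play_rows(rows=[-0.006,0,0.024,0,-0.002,0,1])

```text
t: 9.0
tcp_pos: [0.5442, 0.0479, 0.2322]
tcp_rot: [-0.125, 1.583, -0.117]
ft_force: [-9.0, 2.1, 0.7]
opening: 0.0151
```

```bash
python3 - <<'E'
from h import *
q=qest(.15,.002);print(ctrl.get_obs()['opening'],q)
p,M=grasp(q,.15,.002); plan(p,M,1,1,3)
p,M=grasp(q,.0,.002); plan(p,M,8,1,3)
E
```

```text
0.015141001515769784 -0.001536527261906608
t 9.0 pos [0.5442 0.0479 0.2322] err [0.     0.0001 0.002 ] rot [ 0.73 -0.79  0.24] F [-9.03  2.1   0.7 ]
[-0.02, -0.002, -0.0, 0.004, -0.0044, 0.0013, 1.0]
t 9.0 pos [0.5442 0.0479 0.2322] err [-0.0001 -0.0143 -0.0142] rot [ 0.66 -0.84  8.83] F [-9.03  2.1   0.7 ]
[0.02, -0.015, 0.0, 0.0005, -0.0006, 0.0061, 1.0, 0.02, -0.015, 0.0, 0.0005, -0.0006, 0.0061, 1.0, 0.02, -0.016, 0.0, 0.0005, -0.0006, 0.0061, 1.0, 0.019, -0.016, 0.0, 0.0005, -0.0006, 0.0061, 1.0, 0.019, -0.017, 0.0, 0.0005, -0.0006, 0.0061, 1.0, 0.019, -0.017, 0.0, 0.0005, -0.0006, 0.0061, 1.0, 0.018, -0.017, 0.0, 0.0005, -0.0006, 0.0061, 1.0, 0.018, -0.018, 0.0, 0.0005, -0.0006, 0.0061, 1.0]
```

Call:
play_rows(rows=[-0.012,0,0.029,0.001,-0.002,0,1,-0.008,0,0.03,0.001,-0.002,0,1])

```text
t: 9.2
tcp_pos: [0.5448, 0.0479, 0.2321]
tcp_rot: [-0.123, 1.584, -0.122]
ft_force: [-12.0, 0.7, 1.1]
opening: 0.015
```

Call:
play_rows(rows=[-0.006,0,0.032,0.001,-0.002,0,1])

```text
t: 9.3
tcp_pos: [0.545, 0.0476, 0.2316]
tcp_rot: [-0.122, 1.586, -0.125]
ft_force: [-11.3, 1.4, 1.4]
opening: 0.0149
```

```bash
python3 - <<'E'
from h import *
q=qest(.15,.002);print(ctrl.get_obs()['opening'],q)
p,M=grasp(q,.15,.002); plan(p,M,1,1,3)
E
```

```text
0.014859568422728424 -0.006693831049570698
t 9.3 pos [0.545  0.0476 0.2316] err [0.     0.0004 0.0026] rot [ 0.04 -1.04  0.37] F [-11.3    1.42   1.35]
[-0.026, -0.0, -0.0, 0.0002, -0.0058, 0.0021, 1.0]
```

Call:
play_rows(rows=[0.015,-0.012,0.032,0,-0.002,0.006,1,0.02,-0.015,0.032,0,-0.002,0.006,1,0.02,-0.016,0.032,0,-0.002,0.006,1])

```text
t: 9.6
tcp_pos: [0.5455, 0.041, 0.2233]
tcp_rot: [-0.081, 1.593, -0.08]
ft_force: [-11.4, 1.1, -0.1]
opening: 0.0147
```

```bash
python3 - <<'E'
from h import *
q=qest(.08,.002);print(ctrl.get_obs()['opening'],q)
p,M=grasp(q,.08,.002); plan(p,M,1,1,3)
p,M=grasp(q,.0,.002); plan(p,M,4,1,3)
E
```

```text
0.014721705203907148 -0.0100169675867605
t 9.6 pos [0.5455 0.041  0.2233] err [ 0.     -0.0001  0.0036] rot [ 0.   -1.35  1.28] F [-11.44   1.11  -0.1 ]
[-0.036, -0.005, -0.001, 0.0, -0.0075, 0.0071, 1.0]
t 9.6 pos [0.5455 0.041  0.2233] err [ 0.     -0.0075 -0.0053] rot [-0.05 -1.35  5.86] F [-11.44   1.11  -0.1 ]
[0.015, -0.017, 0.0, -0.0001, -0.0019, 0.0081, 1.0, 0.015, -0.018, 0.0, -0.0001, -0.0019, 0.0081, 1.0, 0.014, -0.018, 0.0, -0.0001, -0.0019, 0.0081, 1.0, 0.014, -0.018, 0.0, -0.0001, -0.0019, 0.0081, 1.0]
```

Call:
play_rows(rows=[0.015,-0.017,0.032,0,-0.002,0.008,1,0.015,-0.018,0.032,0,-0.002,0.008,1,0.014,-0.018,0.032,0,-0.002,0.008,1,0.014,-0.018,0.032,0,-0.002,0.008,1])

```text
t: 10.0
tcp_pos: [0.5477, 0.0332, 0.217]
tcp_rot: [-0.002, 1.598, 0.005]
ft_force: [-17.6, 2.7, 22.3]
opening: 0.0149
```

```bash
python3 - <<'E'
from h import *
q=qest(.0,.002);print(ctrl.get_obs()['opening'],q)
p,M=grasp(q,.0,.002); plan(p,M,2,1,3)
E
```

```text
0.014948378915679926 -0.023354907084952164
t 10.0 pos [0.5477 0.0332 0.217 ] err [-0.      0.0003  0.001 ] rot [-0.62 -1.57 -0.14] F [-17.62   2.66  22.28]
[-0.005, 0.001, -0.0, -0.0017, -0.0043, -0.0004, 1.0, -0.005, 0.001, -0.0, -0.0017, -0.0043, -0.0004, 1.0]
```

Call:
play_rows(rows=[0,0,0.012,0,0,0,1])

```text
t: 10.1
tcp_pos: [0.5469, 0.0333, 0.2175]
tcp_rot: [-0.001, 1.603, 0.007]
ft_force: [-9.3, 3.2, 1.0]
opening: 0.015
```

Call:
play_rows(rows=[0,0,0.005,0,0,0,1])

```text
t: 10.2
tcp_pos: [0.546, 0.0333, 0.2175]
tcp_rot: [-0.001, 1.607, 0.008]
ft_force: [-6.6, 2.8, 0.3]
opening: 0.0151
```

Call:
play_rows(rows=[0,0,0,0,0,0,1,0,0,0,0,0,0,1])

```text
t: 10.4
tcp_pos: [0.5448, 0.0334, 0.2175]
tcp_rot: [-0.002, 1.609, 0.009]
ft_force: [-4.3, 2.5, 0.0]
opening: 0.015
```

```bash
python3 - <<'E'
from h import *
q=qest(.0,.002);print(ctrl.get_obs()['opening'],q)
p,M=grasp(q,.0,.002); plan(p,M,2,1,3)
im,m=snap('scene','s3.png'); b=cv2.resize(im[165:265,240:350],(660,600),interpolation=cv2.INTER_CUBIC); cv2.imwrite('pics/c3.png',b[:,:,::-1])
E
```

```text
0.015044376947115743 -0.005754901592725341
t 10.4 pos [0.5448 0.0334 0.2175] err [0.     0.0001 0.0005] rot [ 0.51 -2.18 -0.24] F [-4.3   2.5   0.04]
[-0.002, 0.001, -0.0, 0.0014, -0.0061, -0.0007, 1.0, -0.002, 0.001, -0.0, 0.0014, -0.0061, -0.0007, 1.0]
```

View pics/c3.png

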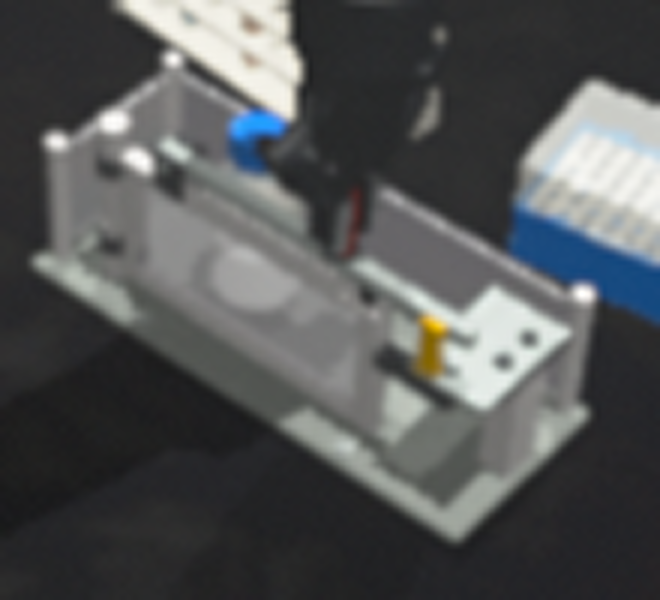

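The bar lies level behind the yellow lip (lip at (430,345), in front of the bar). Easing off, then opening.

Call:
play_rows(rows=[0,0,0,0,0,0,1,0,0,0,0,0,0,1,0,0,0,0,0,0,1])

```text
t: 10.75
tcp_pos: [0.5445, 0.0334, 0.2175]
tcp_rot: [-0.004, 1.609, 0.009]
ft_force: [-3.5, 3.5, -1.4]
opening: 0.0147
```

Call:
play_rows(rows=[0,0,0,0,0,0,0.5,0,0,0,0,0,0,0.3,0,0,0,0,0,0,0.1,0,0,0,0,0,0,0,0,0,0,0,0,0,0])

```text
t: 11.25
tcp_pos: [0.5471, 0.0306, 0.219]
tcp_rot: [-0.007, 1.603, 0.006]
ft_force: [0.3, -0.1, -0.8]
opening: 0.0427
```

Call:
play_rows(rows=[-0.05,0,0,0,0,0,0,-0.1,0,0,0,0,0,0,-0.15,0,0,0,0,0,0,-0.2,0,0,0,0,0,0,-0.3,0,0,0,0,0,0,-0.2,0,0,0,0,0,0,0,0,0,0,0,0,0,0,0,0,0,0,0,0])

```text
t: 12.05
tcp_pos: [0.5508, 0.0302, 0.327]
tcp_rot: [-0.007, 1.6, 0.006]
ft_force: [-0.7, -0.7, -1.2]
opening: 0.043
```

```bash
python3 - <<'E'
from h import *
im,m=snap('scene','s4.png'); b=cv2.resize(im[165:265,240:350],(660,600),interpolation=cv2.INTER_CUBIC); cv2.imwrite('pics/c4.png',b[:,:,::-1])
im,m=snap('wrist','w4.png'); print(ctrl.get_obs()['tcp_pos'],ctrl.get_obs()['ft_force'])
E
```

```text
[0.55066595 0.03013375 0.32632815] [-1.11686313 -0.35847549 -0.21113805]
```

View pics/c4.png

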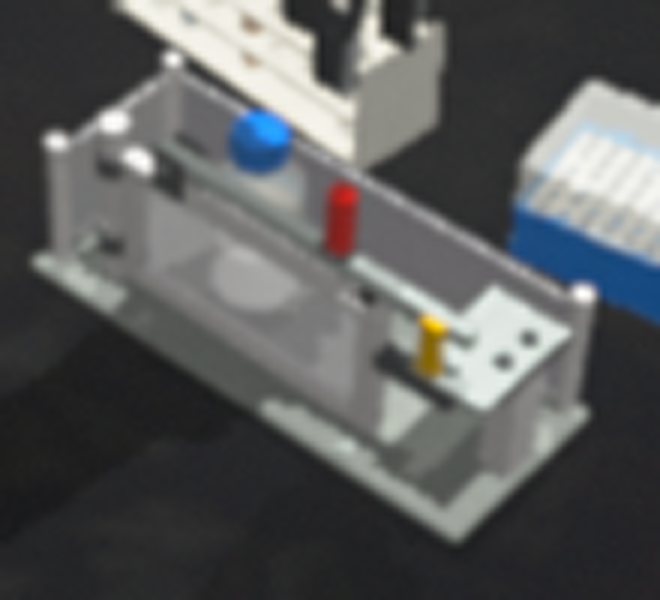

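View pics/w4.png

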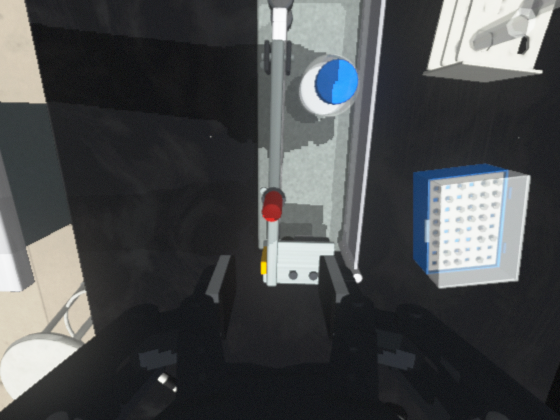

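The bar is level and behind the yellow lip (wrist view: lip at (264,262), bar at (271,262) on the pen side). The gripper is clear of everything and the bottle still stands where it was, so I'm handing the job in.

```bash
python3 -c "
from h import *
print(workorder.close_job(), ctrl.get_obs()['t'])"
```

```text
the job is handed in; nothing more can be done
the job is handed in; nothing more can be done
```

The gate is latched and I've handed the job in, at about 12 s of the 51 s allowed. I gripped the knob, lifted the bar about 0.15 rad and swung the gate slowly onto the buffer. I pressed until I felt about 11.5 N at the knob, which is about 8 N on the buffer. Then I lowered the bar, eased off, opened the fingers and backed out upwards.

- **Last checks:** the final pictures show the bar level and against the pen side of the yellow lip, with the gate shut and the bottle standing. The gripper is clear and the wrist force is near zero. I only checked the bystanders in passing, but the arm stayed well above them throughout.
- **Possible force overshoot:** as the bar met its rest, one reading peaked at about 17.6 N sideways at the knob. That is an estimated 12.4 N on the buffer, slightly above the 12 N guide but below the 14 N limit. At the same moment I read about 22 N pushing up, which I took to be the bar on its rest rather than on the catch. I eased off at the next step. The wrist readings come only at the end of each move call, so a short higher peak can't be ruled out.
- **Not measured:** I didn't measure the force holding the bar against the lip after letting go. I only have the pictures showing that it stays latched.

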